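# Swap the organiser's nest insert for the jars

## Robot

A 6-joint arm with a two-finger parallel gripper is mounted at the origin on the work surface. World frame = base frame: x ahead of the robot, y to its left, z up, the work surface at z = 0. Lengths are in m, angles in rad, forces in N, time in s.
With the tool pointing down it reaches from about 0.3 to 0.875 m from the base axis. Payload 6.4 kg.
Tool frame: the origin (TCP) lies at the very end of the fingers, on their centre line; the grasp point (between the pads) lies 19 mm behind it; y points along the fingers, x is the direction in which the jaws open and shut, and the axes are right-handed (so a half turn about y gives the same grasp; the last joint's range is limited). The gripper opens to 85 mm and grips with 20 to 120 N. Pads are 22 mm wide; open, the fingers measure 114 mm over their backs; the gripper's body (76 mm by 85 mm) begins 54 mm behind the grasp point. The pads swing forward as they close: fully open they stand 13 mm farther back than shut.
Start: joints at [-1.555, 0.181, 1.607, -0, 1.354, -0.206], TCP at [0.127, -0.561, 0.231] pointing down, gripper open.
Joint ranges: [-2.99, 2.99], [-0.89, 2.07], [0.3, 2.58], [-1.14, 4.28], [0, 2.63], [-3.12, 3.12]. Speed limits (rad/s): [2.57, 2.57, 3.01, 3.14, 3.14, 3.14].

## Interface

Orientations are given as [roll, pitch, yaw] about the fixed x, y, z axes, in that order (R = Rz(yaw) Ry(pitch) Rx(roll)).
In Python, from bench import env, kin, get_state, read_camera, camera_info, hand_in gives the robot as it stands. Calls block until the motion is done:
- env.move_ptp(position, orientation): joint-space move of the TCP to a pose.
- env.line_to(position, attitude=None, rate=0.15): straight line of the TCP; attitude=None keeps the orientation; rate is the mean speed in m/s.
- env.move_joints(angles): joint-space move.
- env.gripper_to(opening, newtons=None): finger opening in m; newtons is the grip in N (None keeps the last); returns when the fingers have stopped.
- env.wait(seconds).
- kin.solve_ik(position, orientation): joint angles nearest the present ones, or None.
- get_state(): the state.
- read_camera(name): name is "scene" or "top" or "wrist"; returns the picture (420x560x3 uint8, red, green, blue); there is no depth.
- camera_info(name): a dict with "intrinsics" (3x3 intrinsics, pixels), "rvec" (rotation vector, rad) and "tvec" (3), from world to camera coordinates, as OpenCV has them; the wrist camera has in their place "T_tool_cam" (4x4, takes a point from camera to tool coordinates, whose origin is the TCP and whose axes are the tool frame's). Camera axes: x right, y down, z forward; pixel columns grow to the right and rows downward; lengths in m; the calibration is good to about 2 mm. A picture is of the moment at which its call begins: read the wrist's pose just before it. camera_info takes no time and is no camera call.
A pose or a line that the arm cannot do raises env.PlanningError and nothing moves.
- hand_in(): hands the job in, once; it reports no verdict.
The state is a dict: "clock": time; "qpos": joint angles; "joint_vel": joint speeds; "joint_torque": joint torques, N m; "ee_pos": TCP position; "tool_rot": TCP orientation; "wrist_force": force on the tool from outside, world axes, zero at the start; "moment": the same for the moment, N m; "width": finger opening in m.
Only numpy, scipy, OpenCV 4.12 (cv2) and the standard library are available. Lean on these libraries where they do the work, as an engineer would, in place of code of your own. Each camera call takes 0.05 s, during which the arm holds its last target. There are 200 camera calls.

## Task

Fold the organiser's drop-front fully down, lift the red nest insert straight and level up off its two pins until it is clear of them, and lay it flat on the middle of the cork board, lengthwise along it. Then stand every jar from the blue mat upright on the floor of the emptied organiser, and when they are all in, push the drop-front fully shut. Leave the other cosmetics where they are.

Things in the scene. Friction and masses are not known exactly. Their poses are not given: they have to be found in the camera images.
- organiser: Fixed white open-topped organiser, 157 mm deep (own x) x 272 mm wide (own y). Origin: centre of its compartment, at table height; own -x is its front, z up. Back wall and two end ledges (y 100 to 136 mm either side) rise to 90 mm. A front sill (x -72 to -66 mm) rises to 30 mm; above it only the drop-front closes the front.
- organiser_floor (a point): Centre of the compartment's floor, 12 mm above the table; organiser's axes. The floor spans x -66 (sill) to +72 mm and y -100 to +100 mm.
- pin_left (a point): Tip of the steel locating pin on the left ledge (organiser's y +112 mm, x 0): 10 mm thick, from the ledge at 90 mm up to 130 mm above the table.
- pin_right (a point): Tip of the same kind of pin on the right ledge (organiser's y -112 mm, x 0).
- front (a joint): Angle of the organiser's black drop-front, hinged along its bottom edge: 0 = shut (upright), 1.35 rad = fully down (end stop, not quite level), top edge then towards the robot. Stiff hinge: stays where left; about 2 N at the tab moves it. May start a little ajar. 272 mm wide, 100 mm high, 12 mm thick. Shut, an 18 mm lip inside its top edge overlaps the insert's front edge and traps it.
- front_tab (a point): Grip point in the brass tab in the middle of the drop-front's top edge, turning with it: tab 40 mm wide (along the hinge), 12 mm thick, 40 mm beyond the panel; the point is 24 mm beyond the panel, 124 mm from the hinge, 136 mm above the table when shut. Pinched across its width from above, it turns between the fingers.
- front_hinge (a point): Point on the hinge axis (along the organiser's y), middle of the drop-front's bottom edge, 12 mm above the table, at x -72.5 mm in the organiser's frame. Shut, the tab point is 124 mm above and 6 mm in front (-x) of it.
- insert: Loose red plate, 130 (own x) x 260 (own y) x 12 mm, 0.3 kg, with dark pockets and a white upright grip in its middle, 14 mm thick (own x), 70 mm long (own y), 12 to 57 mm above the origin. Origin: centre of the underside, z up. At the start it lies on the ledges (underside at 90 mm), a 12.5 mm hole at own y -112 and +112 mm over each pin; tilted, it binds on them.
- park_board: Fixed cork board on the table, 180 mm (own x) x 300 mm (own y) x 5 mm; origin: centre of its underside. To the left or right of the robot, its long way roughly along the world's x.
- mat: Fixed blue mat on the table, 180 mm (own x) x 300 mm (own y) x 2 mm, on the side away from the cork board; the jars stand on it at the start. Origin: centre of its underside.
- jar0: Loose closed cosmetics jar, upright cylinder 52 mm in diameter, 62 mm high, about 0.11 kg (translucent green body, black cap). Origin: centre of its underside, z up its axis. Between two and four of the jars are there; an absent one has no pose.
- jar1: Loose closed cosmetics jar, upright cylinder 52 mm in diameter, 62 mm high, about 0.11 kg (white body, brass cap). Origin: centre of its underside, z up its axis. Between two and four of the jars are there; an absent one has no pose.
- jar2: Loose closed cosmetics jar, upright cylinder 52 mm in diameter, 62 mm high, about 0.11 kg (orange body, white cap). Origin: centre of its underside, z up its axis. Between two and four of the jars are there; an absent one has no pose.
- jar3: Loose closed cosmetics jar, upright cylinder 52 mm in diameter, 62 mm high, about 0.11 kg (translucent amber body, black cap). Origin: centre of its underside, z up its axis. Between two and four of the jars are there; an absent one has no pose.
- perfume: Amber glass perfume bottle 35 x 50 mm, 95 mm high. Origin: middle of its underside. A bystander, to be left where it is.
- lotion: White lotion bottle, 52 mm in diameter, 130 mm high, red cap. Origin: middle of its underside. A bystander, to be left where it is.
- compact: Red round compact, 72 mm in diameter, 16 mm high. Origin: middle of its underside. A bystander, to be left where it is.
- lipstick: Black and brass square lipstick standing upright, 20 x 20 x 75 mm. Origin: middle of its underside. A bystander, to be left where it is.
Things that resemble listed ones, but are neither listed nor needed, are in the scene too. What is meant by the jar1 is not pink or turquoise, and is the smaller of those in its own colour.

How it is judged:
By the outcome, as a careful person would: the job done as asked, in the order asked, and still so for the second after the job is handed in, with the robot touching nothing.
Of jar0, jar1, jar2, jar3 only 2 to 4 are there at a start; the rules pass over those that are not, and their reading is None.
At some moment in a run one of jar0, jar1, jar2, jar3 may be knocked a few centimetres aside while the robot is not near it.
It also fails if it takes over 210 s, if anything falls off the work surface, if the arm or the gripper's body presses on something with over 40 N, if the wrist force passes 120 N, or if a joint passes its speed limit or range.

## Working session

There is one attempt and no reset: what is moved stays moved. The work goes in short steps, each a Python script; the robot and the scene stay as the last script left them, time stands still between calls to the robot, and variables do not carry over. Pictures are saved under pics/ and viewed, about 12 in all and at most 16, crops included, and the job is handed in when it is done.

```bash
ls; mkdir -p pics
python3 - <<'E'
from bench import *
import cv2
for n in ("scene","top"):
    cv2.imwrite(f"pics/{n}0.png",cv2.cvtColor(read_camera(n),cv2.COLOR_RGB2BGR)); i=camera_info(n);print(n,i)
print(camera_info("wrist")); print(get_state())
E
```

```text
pics
scene {'intrinsics': array([[484.17868492,   0.        , 273.44880925],
       [  0.        , 484.17868492, 203.97010197],
       [  0.        ,   0.        ,   1.        ]]), 'rvec': array([ 0.90831507,  2.44790757, -1.14516379]), 'tvec': array([ 0.43582389, -0.09934495,  1.55832307])}
top {'intrinsics': array([[441.0434623 ,   0.        , 275.66494967],
       [  0.        , 441.0434623 , 212.48658046],
       [  0.        ,   0.        ,   1.        ]]), 'rvec': array([ 2.17144559, -2.19272894,  0.08774697]), 'tvec': array([-0.03839367,  0.52593   ,  1.14114594])}
{'intrinsics': array([[348.4275273 ,   0.        , 274.98451348],
       [  0.        , 348.4275273 , 210.37119884],
       [  0.        ,   0.        ,   1.        ]]), 'T_tool_cam': array([[ 9.99999734e-01, -7.16475999e-04,  1.36543334e-04,
         1.26646278e-03],
       [-3.40073881e-04, -2.92400530e-01,  9.56295882e-01,
        -1.43752820e-01],
       [-6.45237704e-04, -9.56295674e-01, -2.92400696e-01,
         7.40642954e-02],
       [ 0.00000000e+00,  0.00000000e+00,  0.00000000e+00,
         1.00000000e+00]])}
{'clock': 0.1, 'qpos': array([-1.55526943e+00,  1.81461457e-01,  1.60789735e+00, -9.52728623e-06,
        1.35382076e+00, -2.06303696e-01]), 'joint_vel': array([ 0.00024818, -0.0017781 , -0.00205442, -0.00020111, -0.00105295,
        0.00023888]), 'joint_torque': array([ 3.15623074e-04, -4.45878339e+01, -3.52236807e+01, -3.22547530e-04,
        4.21422141e-03,  1.35781144e-05]), 'ee_pos': array([ 0.1265132 , -0.5603994 ,  0.23048238]), 'tool_rot': array([-1.57048036e+00,  1.55516894e-03, -1.34896343e+00]), 'wrist_force': array([0.34564058, 0.2194283 , 0.0347357 ]), 'moment': array([0.02285777, 0.01259318, 0.04325728]), 'width': 0.08540754338601937}
```

View pics/scene0.png

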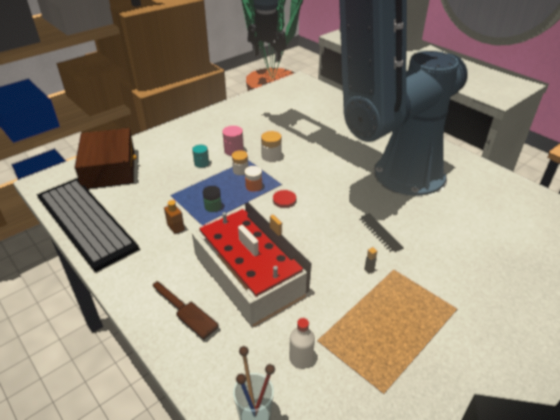

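View pics/top0.png

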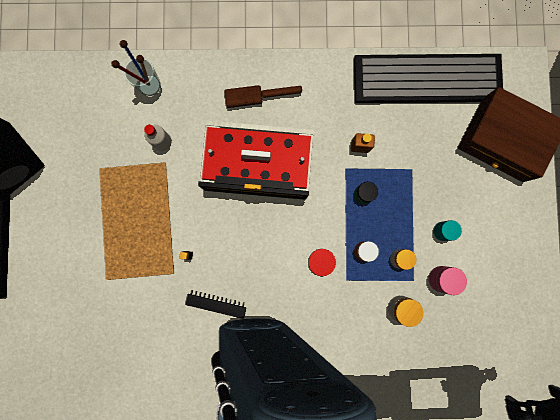

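The scene has three jars on the mat: black cap at top-view (367,191), white cap at (368,252) and brass cap at (405,260). The larger brass-capped jar (409,312) and the pink and teal ones are off-mat decoys. The insert is at (256,157), the tab at (253,187) and the cork board at (137,221).

```bash
cat > h.py <<'E'
from bench import *
import numpy as np, cv2
from scipy.spatial.transform import Rotation as Rn
def cam(n):
    i=camera_info(n);K=i["intrinsics"]
    if n=="wrist":
        s=get_state();T=np.eye(4);T[:3,:3]=Rn.from_euler("xyz",s["tool_rot"]).as_matrix();T[:3,3]=s["ee_pos"]
        T=T@i["T_tool_cam"];return K,T[:3,:3],T[:3,3]
    R=cv2.Rodrigues(i["rvec"])[0];return K,R.T,-R.T@i["tvec"]
def cast(c,uv,z):
    K,R,o=c;uv=np.atleast_2d(uv).astype(float)
    d=(R@np.linalg.inv(K)@np.c_[uv,np.ones(len(uv))].T).T
    return o+d*((z-o[2])/d[:,2])[:,None]
def proj(c,P):
    K,R,o=c;q=(K@R.T@(np.atleast_2d(P)-o).T).T;return q[:,:2]/q[:,2:]
def snap(n,name=None):
    c=cam(n);im=read_camera(n)
    if name: cv2.imwrite(f"pics/{name}.png",im[:,:,::-1])
    return c,im
def mask(im,lo,hi,k=3):
    h=cv2.cvtColor(im,cv2.COLOR_RGB2HSV);m=cv2.inRange(h,np.array(lo),np.array(hi))
    return cv2.morphologyEx(m,cv2.MORPH_OPEN,np.ones((k,k),np.uint8))
def blobs(m,amin=30):
    cs=cv2.findContours(m,cv2.RETR_EXTERNAL,cv2.CHAIN_APPROX_NONE)[0]
    return sorted([c[:,0,:] for c in cs if cv2.contourArea(c)>amin],key=lambda c:-cv2.contourArea(c.astype(np.int32)))
def rect(c,uv,z):
    P=cast(c,uv,z)[:,:2]
    r=cv2.minAreaRect((P*1000).astype(np.float32));b=cv2.boxPoints(r)/1000
    e=b[1]-b[0],b[2]-b[1];e=max(e,key=np.linalg.norm)
    return np.array(r[0])/1000,np.array(r[1]),np.arctan2(e[1],e[0])%np.pi
def down(a):  # tool down, jaw axis (tool x) at world angle a
    x=np.array([np.cos(a),np.sin(a),0]);y=np.array([0,0,-1.]);return Rn.from_matrix(np.c_[x,y,np.cross(x,y)]).as_euler("xyz")
def cap(im,c,P,z,r=0.026,pad=0.04):
    pass
E
python3 - <<'E'
from h import *
c,im=snap("top")
def show(n,lo,hi,z,box,a=30,k=3):
    m=mask(im,lo,hi,k);M=np.zeros_like(m);x0,y0,x1,y1=box;M[y0:y1,x0:x1]=m[y0:y1,x0:x1]
    for b in blobs(M,a)[:2]:
        ce,s,ang=rect(c,b,z);print(n,ce.round(4),s.round(1),np.degrees(ang).round(2))
show("insert",(0,150,90),(8,255,255),.102,(190,110,325,210),300)
show("cork",(8,90,80),(25,255,255),.005,(90,150,180,290),500)
show("tab",(15,120,90),(35,255,255),.15,(235,175,270,200),8,1)
show("mat",(105,100,40),(125,255,255),.002,(330,150,430,290),500)
show("cap black",(0,0,0),(180,255,70),.062,(350,175,385,210),50)
show("cap white",(0,0,180),(180,60,255),.062,(350,235,390,270),50)
show("cap brass",(12,110,120),(30,255,255),.062,(385,240,425,280),50)
show("bigbrass",(12,110,120),(30,255,255),.08,(385,290,435,335),50)
show("compact",(0,150,90),(8,255,255),.016,(300,240,345,285),50)
show("lip",(12,110,120),(30,255,255),.075,(175,245,200,265),8,1)
show("perf",(12,110,120),(30,255,255),.095,(350,125,385,155),8,1)
show("lotioncap",(0,150,90),(10,255,255),.13,(140,120,165,140),8,1)
cv2.imwrite("pics/tz.png",cv2.resize(im[110:300,180:440,::-1],None,fx=3,fy=3,interpolation=cv2.INTER_CUBIC))
E
```

```text
insert [0.658  0.0035] [258.5 130.1] 84.38
cork [0.5103 0.3294] [298.9 179.2] 4.63
tab [0.5781 0.0118] [38.4 10.7] 84.22
mat [ 0.4938 -0.3198] [177.7 298.5] 178.81
cap black [ 0.5687 -0.2717] [61.7 59. ] 89.45
cap white [ 0.4226 -0.2755] [45.7 45.3] 89.44
cap brass [ 0.4003 -0.3708] [45.4 47.9] 178.2
bigbrass [ 0.2713 -0.3685] [63.9 65.6] 178.21
compact [ 0.3946 -0.1638] [68.3 67.8] 89.43
lip [0.4173 0.1885] [15.1 14.9] 89.44
perf [ 0.7011 -0.268 ] [45.4 32.7] 84.18
lotioncap [0.7226 0.2626] [21.9 19.7] 89.46
```

View pics/tz.png

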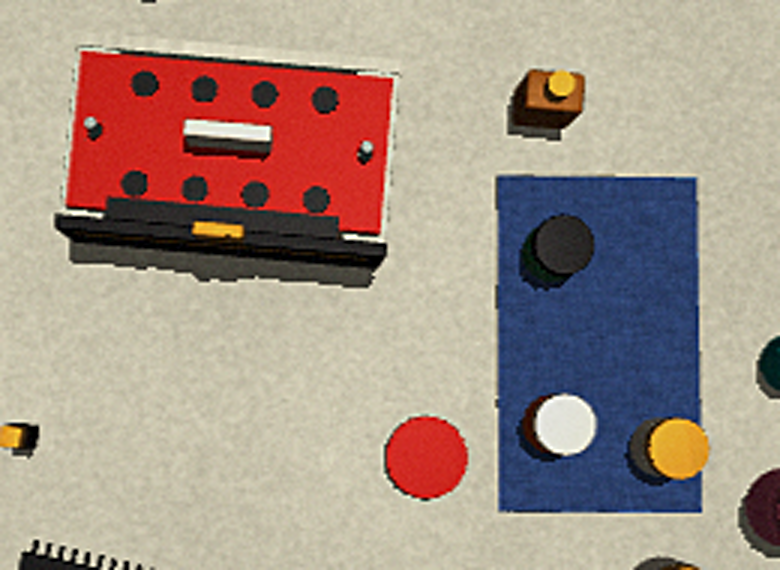

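The insert measures 258×130 mm and the board 299×179 mm, which match the given sizes. The tab sits where a nearly shut front would put it. I'll open the front next.

```bash
cat >> h.py <<'E'
OY=np.radians(84.38-90);OC=np.array([.658,.0035,0])
def org(x,y,z,dx=0): 
    c,s=np.cos(OY),np.sin(OY);return OC+np.array([c*x-s*y,s*x+c*y,z])
def tabp(t): return org(-.0725-(.006*np.cos(t)+.124*np.sin(t)),0,.012+.124*np.cos(t)-.006*np.sin(t))
def tcp(p,d=.019): return np.array(p)-[0,0,d]
def st(): 
    s=get_state();print("t%.1f"%s["clock"],s["ee_pos"].round(4),"F",s["wrist_force"].round(1),"w%.4f"%s["width"])
E
python3 - <<'E'
from h import *
A=down(OY-np.pi/2)
p=tcp(tabp(.015))
env.move_ptp(p+[0,0,.1],A);env.gripper_to(.06,40)
env.line_to(p,rate=.1);st();env.gripper_to(.03,40);st()
for t in np.linspace(.15,1.38,8):
    env.line_to(tcp(tabp(t)),rate=.08);st()
env.gripper_to(.06);st();env.line_to(tcp(tabp(1.38))+[0,0,.12])
snap("top","t1")
E
```

```text
t4.3 [0.5787 0.0113 0.1177] F [ 0.6  0.  -0.5] w0.0601
t4.6 [0.5788 0.0122 0.1181] F [-0.4  6.2  4.9] w0.0394
t4.9 [0.5624 0.0138 0.116 ] F [-0.   6.4  4.9] w0.0393
t5.3 [0.5415 0.0159 0.1099] F [-1.   5.6  5.8] w0.0396
t5.8 [0.5216 0.0179 0.0998] F [-2.   6.7  5.6] w0.0396
t6.2 [0.5039 0.0196 0.0863] F [-1.1  6.9  2.9] w0.0394
t6.6 [0.4891 0.021  0.0702] F [-0.   6.1 -0.1] w0.0389
t7.0 [0.4773 0.0222 0.0519] F [ 0.2  7.2 -0.5] w0.0393
t7.5 [0.4686 0.023  0.0318] F [ 1.   7.4 -1. ] w0.0394
t7.9 [0.4635 0.0235 0.0104] F [ 0.6  6.6 -0.8] w0.0394
t8.2 [0.4637 0.0223 0.0108] F [0.4 0.3 0.8] w0.0599
```

Run:
```python
from h import *
env.move_ptp([.40,-.02,.33],down(OY));st()
c,im=snap("scene","s1"); c2,im2=snap("top","t2")
a=cv2.resize(im[180:330,170:330],None,fx=2.5,fy=2.5,interpolation=cv2.INTER_CUBIC)
b=cv2.resize(im2[110:260,180:340],None,fx=2.5,fy=2.5,interpolation=cv2.INTER_CUBIC)
cv2.imwrite("pics/c1.png",np.hstack([a,b])[:,:,::-1])
for n,cc,i in(("s",c,im),("t",c2,im2)):
    for z in(1.35,1.3,1.2): print(n,z,proj(cc,tabp(z)).round(1))
```

```text
t10.7 [ 0.3999 -0.0199  0.3293] F [ 0.5 -0.5 -1.2] w0.0601
s 1.35 [[310.1 234.4]]
s 1.3 [[309.8 232.9]]
s 1.2 [[309.1 230.1]]
t 1.35 [[250.4 235.9]]
t 1.3 [[250.3 235.4]]
t 1.2 [[250.2 234. ]]
```

View pics/c1.png

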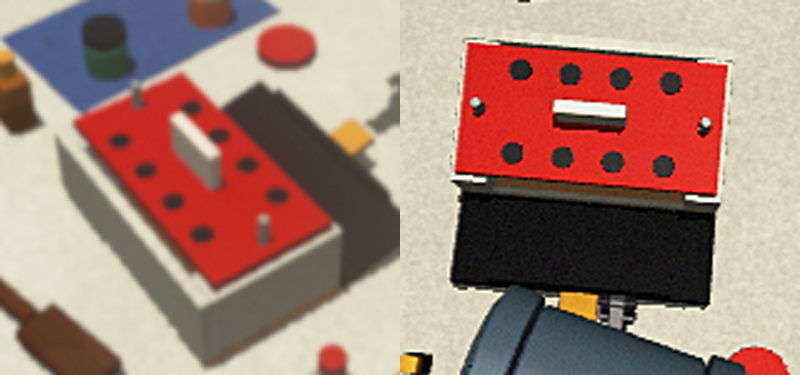

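The front is down: the tab appears at scene (310,236), and 1.35 rad predicts (310,234). Now I'll refine the insert and grip pose, unoccluded, from above with the wrist camera.

Run:
```python
from h import *
def go(im,c,tag):
    m=mask(im,(0,150,70),(8,255,255));b=max(blobs(m,300),key=lambda b:cv2.contourArea(b.astype(np.int32)));r=rect(c,b,.102);print(tag,"insert",r[0].round(4),r[1].round(1),np.degrees(r[2]).round(2))
    M=np.zeros_like(m);cv2.fillPoly(M,[cv2.convexHull(b.astype(np.int32))],255);M=cv2.erode(M,np.ones((9,9)))
    w=mask(im,(0,0,110),(180,70,255),1)&M
    for q in blobs(w,12)[:4]:
        g=rect(c,q,.147);print(tag," white@.147",g[0].round(4),g[1].round(1),np.degrees(g[2]).round(2))
c,im=snap("top");M=im.copy();M[230:]=0;go(M,c,"top")
env.move_ptp(OC+[-.06,0,.34],down(OY-np.pi/2));st()
c,im=snap("wrist","w1");go(im,c,"wrist")
```

```text
top insert [0.658  0.0035] [258.5 130.3] 84.37
top  white@.147 [0.6574 0.0029] [69.1 12.5] 85.31
t12.4 [0.5978 0.0035 0.34  ] F [-0.5 -0.1  0.7] w0.0597
wrist insert [0.6574 0.003 ] [259.5 130. ] 84.39
wrist  white@.147 [0.6585 0.0031] [68.6 13.6] 84.38
wrist  white@.147 [ 0.648  -0.1036] [7.5 8.4] 179.33
wrist  white@.147 [0.6689 0.1086] [7.6 8.2] 174.39
```

View pics/w1.png

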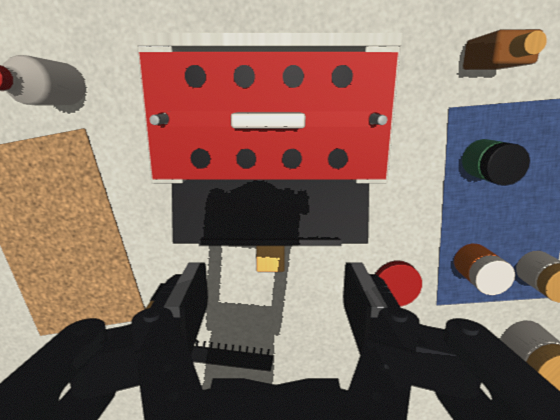

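The wrist view agrees within 1 mm: insert grip at (268,121) px, giving (0.658, 0.003) and yaw −5.6°. Next is gripping and lifting.

Run:
```python
from h import *
A=down(OY);g=np.array([.6582,.0031,.112])
env.move_ptp(g+[0,0,.12],A);env.gripper_to(.05);env.line_to(g,rate=.1);st()
env.gripper_to(.005,60);st()
for dz in(.003,.015,.03,.045,.06,.11): env.line_to(g+[0,0,dz],rate=.05);st()
snap("scene","s2")
c,im=snap("scene");cv2.imwrite("pics/c2.png",cv2.resize(im[100:330,130:350,::-1],None,fx=2.5,fy=2.5))
```

```text
t15.5 [0.6589 0.003  0.113 ] F [ 0.3  0.9 -0.8] w0.0501
t15.9 [0.6586 0.0031 0.1126] F [-0.3  0.1  3.3] w0.0132
t16.1 [0.6578 0.0032 0.1146] F [ 0.3 -0.4 -2.3] w0.0133
t16.5 [0.6586 0.003  0.1277] F [-0.1 -0.  -3. ] w0.0133
t17.0 [0.6585 0.003  0.1426] F [-0.9  0.  -2. ] w0.0134
t17.4 [0.6586 0.003  0.1576] F [-0.1 -0.8 -3. ] w0.0134
t17.9 [0.6585 0.0031 0.1726] F [ 0.3  0.2 -2.2] w0.0131
t19.0 [0.6579 0.0031 0.2214] F [-0.8  0.1 -2.3] w0.0131
```

View pics/c2.png

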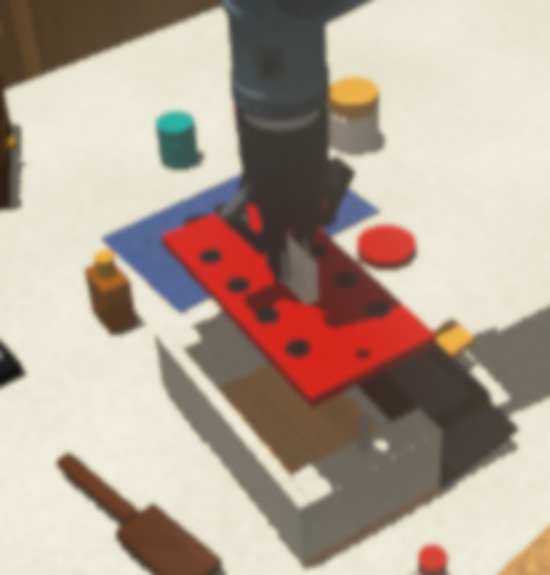

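The lift was clean, with 3 N on the wrist and no side forces. Now I'll lay it on the board.

Run:
```python
from h import *
A=down(np.radians(4.63-90));g=np.array([.5103,.3294,0])
env.line_to([.56,.16,.24],attitude=down(np.radians(-45)),rate=.15)
env.line_to(g+[0,0,.22],attitude=A,rate=.15);st()
env.line_to(g+[0,0,.045],rate=.12);env.line_to(g+[0,0,.0285],rate=.03);st()
env.line_to(g+[0,0,.0272],rate=.02);st()
env.gripper_to(.05);st();env.line_to(g+[0,0,.18],rate=.2)
env.move_ptp([.45,-.15,.35],down(OY))
c,im=snap("top","t3")
def show(n,lo,hi,z,box,a=30,k=3):
    m=mask(im,lo,hi,k);M=np.zeros_like(m);x0,y0,x1,y1=box;M[y0:y1,x0:x1]=m[y0:y1,x0:x1]
    for b in blobs(M,a)[:2]:
        ce,s,ang=rect(c,b,z);print(n,ce.round(4),s.round(1),np.degrees(ang).round(2))
show("insert",(0,150,60),(8,255,255),.017,(90,150,180,290),300)
snap("wrist")
```

```text
t21.9 [0.5106 0.3289 0.22  ] F [ 0.2 -0.4 -1.8] w0.0136
t24.2 [0.5102 0.3294 0.0283] F [-0.3 -0.3 -1.7] w0.0132
t24.4 [0.5107 0.3296 0.0276] F [0.4 0.5 0.7] w0.0134
t24.9 [0.5103 0.3294 0.0272] F [ 0.5 -0.1  0.9] w0.0501
insert [0.5121 0.3272] [261.1 132.8] 4.38
```

View pics/t3.png

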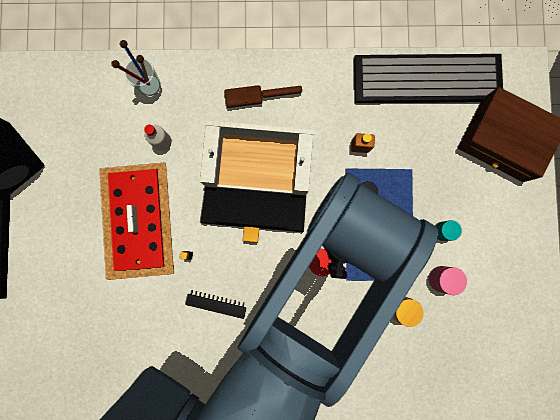

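The insert lies centred on the board (2 mm off, 0.2° from its long axis). Now the jars, seen from the wrist.

Run:
```python
from h import *
env.move_ptp([.53,-.30,.36],down(OY-np.pi/2));st()
c,im=snap("wrist","w2")
for P in ([.5687,-.2717,.062],[.4226,-.2755,.062],[.4003,-.3708,.062]): print(proj(c,P).round(0))
```

```text
t29.2 [ 0.53   -0.2995  0.3599] F [ 0.3 -0.9  0.4] w0.0501
[[249. 136.]]
[[264. 244.]]
[[335. 253.]]
```

View pics/w2.png

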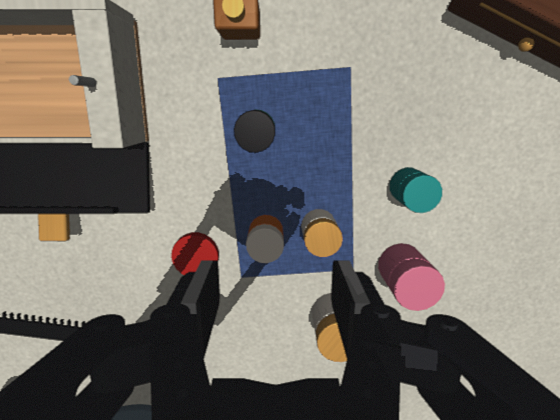

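Black cap is at (254,131) and the shaded white cap at (265,244). The brass cap is at (323,237), while its earlier position predicts (335,253), so jar1 appears to have been knocked about 2 cm. I'll measure the caps and pick the black one first.

```bash
cat >> h.py <<'E'
def caps(c,im,guess,rad=22,rng=5):
    g=cv2.medianBlur(cv2.cvtColor(im,cv2.COLOR_RGB2GRAY),3);x,y=map(int,guess);w=45
    x0,y0=max(x-w,0),max(y-w,0)
    h=cv2.HoughCircles(g[y0:y+w,x0:x+w],cv2.HOUGH_GRADIENT_ALT,1.5,20,param1=120,param2=.6,minRadius=rad-rng,maxRadius=rad+rng)
    if h is None: return None
    q=h[0]+[x0,y0,0];q=min(q,key=lambda k:np.hypot(k[0]-x,k[1]-y))
    P=cast(c,q[:2],.064)[0];r=np.linalg.norm(cast(c,q[:2]+[q[2],0],.064)[0]-P)
    return P,r,q
E
python3 - <<'E'
from h import *
c,im=snap("wrist")
for n,g in(("black",(254,131)),("white",(265,244)),("brass",(323,237))): print(n,caps(c,im,g))
for n,lo,hi in(("black",(0,0,0),(180,120,75)),("brass",(12,100,90),(30,255,255))):
    for b in blobs(mask(im,lo,hi,5),400):
        (u,v),r=cv2.minEnclosingCircle(b.astype(np.float32))
        if r<40: print(n,(round(u),round(v),round(r)),cast(c,(u,v),.064)[0].round(4))
c,im=snap("top");
for b in blobs(mask(im,(12,100,90),(30,255,255)),50):
    (u,v),r=cv2.minEnclosingCircle(b.astype(np.float32));print("top",u,v,r,cast(c,(u,v),.064)[0].round(4))
E
```

```text
black (array([ 0.57448074, -0.28114458,  0.064     ]), np.float64(0.02636290010541424), array([255.5       , 131.        ,  21.36277199]))
white (array([ 0.42630724, -0.27517786,  0.064     ]), np.float64(0.026385023274414887), array([263.5       , 242.5       ,  19.42544174]))
brass (array([ 0.42426357, -0.35594899,  0.064     ]), np.float64(0.02567778060749378), array([323.       , 238.5      ,  18.9691906]))
black (255, 131, 22) [ 0.5746 -0.2804  0.064 ]
black (36, 17, 37) [ 0.7235 -0.0489  0.064 ]
brass (236, 13, 25) [ 0.7059 -0.2735  0.064 ]
brass (323, 238, 19) [ 0.4245 -0.3559  0.064 ]
brass (337, 342, 20) [ 0.2566 -0.3667  0.064 ]
brass (53, 226, 19) [0.4766 0.0028 0.064 ]
top 135.5 221.0 65.07121276855469 [0.5039 0.3115 0.064 ]
top 257.5 164.0 43.20021438598633 [0.647  0.0018 0.064 ]
top 250.5 234.0 9.60478687286377 [0.4682 0.0207 0.064 ]
top 364.7110595703125 139.7010040283203 10.410857200622559 [ 0.7075 -0.2741  0.064 ]
```

```bash
cat >> h.py <<'E'
H=.026
def pick(xy):
    p=np.array([*xy,0]);env.move_ptp(p+[0,0,.2],down(OY));env.gripper_to(.08);env.line_to(p+[0,0,.10],rate=.25)
    env.line_to(p+[0,0,.002+H],rate=.1);env.gripper_to(.04,40);st()
    env.line_to(p+[0,0,.22],rate=.2)
def place(x,y):
    p=org(x,y,0);env.line_to(p+[0,0,.22],attitude=down(OY),rate=.2);env.line_to(p+[0,0,.06],rate=.15)
    env.line_to(p+[0,0,.012+H+.001],rate=.04);st();env.gripper_to(.064);st()
    env.line_to(p+[0,0,.2],rate=.2)
E
python3 - <<'E'
from h import *
pick((.5746,-.2808));place(.012,-.056)
env.move_ptp([.50,-.31,.32],down(OY-np.pi/2))
c,im=snap("wrist","w3");b=blobs(mask(im,(12,100,90),(30,255,255),5),300)
for q in b:
    (u,v),r=cv2.minEnclosingCircle(q.astype(np.float32));print((u,v,r),cast(c,(u,v),.064)[0].round(4))
print(caps(c,im,proj(c,[.426,-.275,.064])[0],24),caps(c,im,proj(c,[.424,-.356,.064])[0],22))
E
```

```text
t32.9 [ 0.5753 -0.2813  0.0291] F [-0.5  0.   5. ] w0.0509
t37.2 [ 0.6641 -0.0533  0.039 ] F [-2.5  0.1  3.8] w0.0513
t37.5 [ 0.6644 -0.0534  0.0387] F [-0.   0.5  1.5] w0.0639
(26.5, 89.0, 37.1248893737793) [ 0.6153 -0.0516  0.064 ]
(336.95391845703125, 343.4395751953125, 25.206722259521484) [ 0.2568 -0.3711  0.064 ]
(318.5853271484375, 228.34300231933594, 20.586952209472656) [ 0.4248 -0.3563  0.064 ]
(18.75423812866211, 215.75424194335938, 20.865737915039062) [0.4757 0.0017 0.064 ]
(18.0, 9.0, 20.124710083007812) [ 0.691  -0.0664  0.064 ]
(array([ 0.42446264, -0.27666017,  0.064     ]), np.float64(0.026322316067982805), array([253.5       , 234.5       ,  21.52953911])) (array([ 0.42721972, -0.35577328,  0.064     ]), np.float64(0.025257056616854057), array([318.        , 226.5       ,  20.81303406]))
```

View pics/w3.png

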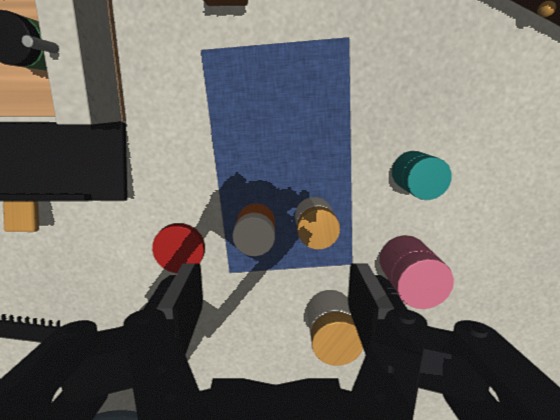

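The view shows the black-capped jar in the compartment, the white cap at (253,234) and the brass cap at (318,228). I'll place white next, then re-measure brass before picking it.

Run:
```python
from h import *
pick((.4250,-.2762));place(.012,.056)
env.move_ptp([.50,-.31,.32],down(OY-np.pi/2))
c,im=snap("wrist","w4")
k=caps(c,im,proj(c,[.4252,-.356,.064])[0],21);print(k)
for q in blobs(mask(im,(12,100,60),(30,255,255),5),300):
    (u,v),r=cv2.minEnclosingCircle(q.astype(np.float32));P=cast(c,(u,v),.064)[0];print((u,v,r),P.round(4))
    if np.hypot(*(P[:2]-[.425,-.356]))<.012: best=P
print(best);pick(best[:2]);place(-.014,0)
env.move_ptp([.50,-.31,.32],down(OY-np.pi/2))
snap("top","t5")
c,im=snap("top");cv2.imwrite("pics/c5.png",cv2.resize(im[100:300,100:440,::-1],None,fx=2.3,fy=2.3))
```

```text
t43.3 [ 0.4254 -0.2767  0.0289] F [-0.8  0.2  5.9] w0.0511
t48.6 [0.6751 0.0581 0.0388] F [-1.5 -0.7  1.5] w0.0511
t48.8 [0.6756 0.058  0.0389] F [-0.5  0.3  0.6] w0.0639
(array([ 0.42526151, -0.35756287,  0.064     ]), np.float64(0.025069876450193943), array([319.5       , 228.        ,  20.60552979]))
(26.5, 89.0, 37.1248893737793) [ 0.6156 -0.0514  0.064 ]
(336.70928955078125, 338.0, 27.43868064880371) [ 0.2655 -0.3713  0.064 ]
(317.8870849609375, 227.5, 21.465871810913086) [ 0.4261 -0.3556  0.064 ]
(20.5, 215.0, 21.639184951782227) [ 0.4767 -0.0005  0.064 ]
(18.0, 9.5, 20.35323143005371) [ 0.6911 -0.0661  0.064 ]
[ 0.42609659 -0.35564907  0.064     ]
t55.0 [ 0.4265 -0.3562  0.0289] F [-1.  -0.   5.3] w0.0511
t60.3 [0.6437 0.005  0.0389] F [-1.9 -0.1  2.5] w0.0511
t60.6 [0.6442 0.0048 0.0389] F [0.4 0.1 0.7] w0.0637
```

View pics/c5.png

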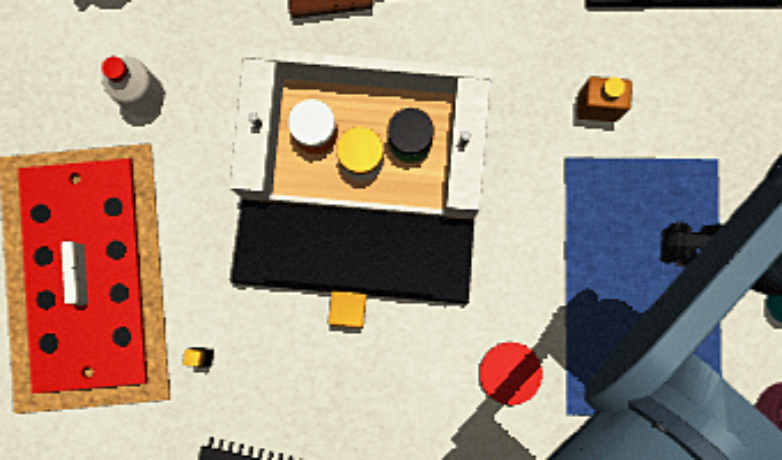

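All three jars stand in the compartment. Now I'll shut the front by pinching the tab and reversing the arc.

Run:
```python
from h import *
A=down(OY-np.pi/2);o=org(0,.001,0)-org(0,0,0)
p=tcp(tabp(1.35))+o
env.move_ptp(p+[0,0,.12],A);env.gripper_to(.06,40);env.line_to(p,rate=.1);st();env.gripper_to(.03,40);st()
for t in np.linspace(1.2,0,8): env.line_to(tcp(tabp(t))+o,rate=.08);st()
env.line_to(tcp(tabp(-.02))+o,rate=.03);st()
env.gripper_to(.06);env.line_to(tcp(tabp(0))+o+[0,0,.08],rate=.1)
# closed-finger push on the tab from the front
env.gripper_to(.0);q=org(-.13,0,.128)
env.line_to(q+[0,0,.07],rate=.15);env.line_to(q,rate=.15);st()
x=-.13
while x<-.07:
    x+=.003;env.line_to(org(x,0,.128),rate=.03);f=get_state()["wrist_force"]
    if f[0]<-8: break
print("x",x);st();env.line_to(org(-.16,0,.128),rate=.1);env.line_to(org(-.16,0,.3),rate=.2)
env.move_ptp([.28,-.02,.35],down(OY))
c,im=snap("scene");c2,im2=snap("top")
a=cv2.resize(im[180:330,170:330],None,fx=2.5,fy=2.5,interpolation=cv2.INTER_CUBIC)
b=cv2.resize(im2[110:260,180:340],None,fx=2.5,fy=2.5,interpolation=cv2.INTER_CUBIC)
cv2.imwrite("pics/c6.png",np.hstack([a,b])[:,:,::-1])
m=mask(im2,(15,120,90),(35,255,255),1);M=np.zeros_like(m);M[175:200,235:270]=m[175:200,235:270]
for q in blobs(M,8)[:2]: print("tab",rect(c2,q,.152))
print("expected",org(-.0785,0,.152))
```

```text
t66.0 [0.4648 0.0235 0.0149] F [ 0.5  0.2 -0.2] w0.0601
t66.3 [0.4647 0.0235 0.0147] F [ 1.2 -0.2  0.4] w0.0394
t66.7 [0.469  0.0231 0.0325] F [ 1.8 -0.2 -1.6] w0.0393
t67.1 [0.477  0.0223 0.0518] F [ 0.1 -0.5 -1. ] w0.0393
t67.5 [0.4887 0.0212 0.07  ] F [-3.4 -0.8  2.4] w0.0392
t68.0 [0.5044 0.0196 0.0863] F [-3.2 -0.4  3.2] w0.0392
t68.4 [0.5211 0.018  0.0985] F [-0.1 -0.5 -1.4] w0.0394
t68.8 [0.5392 0.0162 0.1077] F [ 1.4 -0.3 -3.9] w0.0391
t69.2 [0.5592 0.0142 0.114 ] F [ 0.5 -1.3 -5.5] w0.0392
t69.6 [0.5801 0.0122 0.1169] F [-0.3 -0.6 -4.9] w0.0394
t69.9 [0.5819 0.012  0.117 ] F [-2.4 -0.4 -2.3] w0.0392
t72.9 [0.5294 0.0161 0.1284] F [-0.2 -0.6  0.2] w0.0000
x -0.09099999999999997
t76.1 [0.563  0.013  0.1274] F [-19.2   1.1  12. ] w0.0001
tab (array([0.57984265, 0.01162143]), array([38.03850937, 10.60526657]), np.float32(1.4774253))
tab (array([ 0.60012482, -0.0221362 ]), array([14.30103302,  9.35889816]), np.float32(1.3945943))
expected [0.57987733 0.01118753 0.152     ]
```

View pics/c6.png

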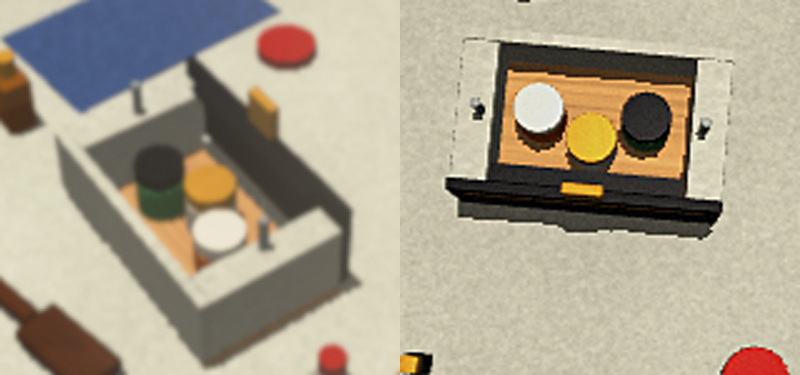

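The front is shut: the tab is within 0.5 mm of where it should be, and it met a firm stop. One quick check of the mat and bystanders, then hand in.

Run:
```python
from h import *
c,im=snap("top","t7");i0=cv2.imread("pics/top0.png")[:,:,::-1]
for n,(x0,y0,x1,y1) in dict(perfume=(350,125,385,158),lotion=(140,118,172,155),compact=(303,243,341,281),lip=(176,246,196,266),mat=(344,168,414,282)).items():
    d=np.abs(im[y0:y1,x0:x1].astype(int)-i0[y0:y1,x0:x1]).max(2);print(n,"changed px",(d>60).sum())
m=mask(im,(105,100,40),(125,255,255));print("mat fill",(m[172:278,349:410]>0).mean())
hand_in()
```

```text
perfume changed px 0
lotion changed px 0
compact changed px 0
lip changed px 0
mat changed px 1290
mat fill 1.0
the job is handed in; nothing more can be done
```

The job is done and handed in, at about 80 s of the 210 s allowed.

I folded the drop-front down, lifted the red insert level off its pins and laid it on the cork board. I then stood the three jars that were there (black, white and brass caps) in the organiser and shut the front.

**Last checks:**
- **Insert:** it lies about 2–3 mm from the board's middle and 0.25° off its long axis.
- **Jars:** all three are upright on the organiser floor, and the mat is empty.
- **Drop-front:** the tab is within 0.5 mm of its shut position. It met a firm stop when pushed, with 19 N in x at the wrist.
- **Bystanders:** the perfume, lotion, compact and lipstick look unchanged in the overhead picture.

The brass-capped jar had moved about 2–3 cm between the first picture and the wrist view, probably the announced knock, so I measured it again before picking it. I first put the black-capped jar about 1 cm out because its dark body and shadow ran into its cap, and the wrist view corrected that. No check failed.

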